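Offer up the missing tile over its gap

TASK

Pick the blue tile out of the tray, carry it through the air over the top of the spirit level, and finish still holding it in the gripper, at rest about 10 mm above the one empty gap in the tile panel: flat, centred and lined up with the gap (either way round), so that it could be lowered straight in. Do not lower it in, put it down or let go. Never touch the panel or the spirit level with the tile or the robot, and leave the other three tiles and the red flask where they are.

Things in the scene. Friction and masses are not known exactly. Their poses are not given: they have to be found in the camera images.
- blue_tile_center (a point): The thing to move: a blue glazed tile, a block 70 x 40 x 15 mm, about 95 g, lying flat in one of the four compartments of the tray; the point is its centre, x along the 70 mm side, y along the 40 mm side, z up. Which compartment it lies in changes. Picked up by its two long sides, 40 mm apart.
- white_tile_center (a point): Bystander: a white tile, a block 70 x 40 x 15 mm, about 95 g, lying flat in one of the four compartments of the tray; the point is its centre, x along the 70 mm side, y along the 40 mm side, z up.
- brick_tile_center (a point): Bystander: a terracotta (red-brown) tile, a block 70 x 40 x 15 mm, about 95 g, lying flat in one of the four compartments of the tray; the point is its centre, x along the 70 mm side, y along the 40 mm side, z up.
- black_tile_center (a point): Bystander: a black tile, a block 70 x 40 x 15 mm, about 95 g, lying flat in one of the four compartments of the tray; the point is its centre, x along the 70 mm side, y along the 40 mm side, z up.
- tray: Grey open tray, fixed, 215 (x) x 255 (y) x 25 mm high, with walls and one divider each way 5 mm thick: four compartments 100 (x) x 120 (y) mm, centres at x = +-52.5, y = +-62.5 mm. The inner floor is 5 mm above the table, so a tile's top is 20 mm above the table. Origin: centre of the underside; z up.
- level: Yellow spirit level, fixed, standing on edge between the tray and the panel: 320 mm along its x, 24 mm thick (28 at the end caps), 62 mm tall, with two low flat feet 70 mm wide and 6 mm high. Origin: centre of the underside; z up.
- gap (a point): The empty gap in the tile panel: the point is the gap's centre, level with the upper faces of the tiles around it (25 mm above the table); x along the gap's long side, y along its short side, z up. The gap is 82 x 52 mm and 15 mm deep, with a grey mortar floor: the blue tile would fit with a 6 mm joint all round.
- panel: The tile panel, fixed, origin at the centre of its underside, straight below the gap's centre, same axes as the gap: a plywood board 236 (x) x 152 (y) x 10 mm carrying eight white and terracotta tiles 15 mm thick, in three rows of three with the middle one missing.
- flask: Bystander: a red drinking flask, loose, 66 mm across, 170 mm tall, standing beyond the far end of the spirit level. Origin: centre of its underside.
Mind the look-alikes: they are no part of the job. Leave any yellow look-alike of the part that bears blue_tile_center alone.

How it is judged:
By the outcome, as a careful person would: the job done as asked, in the order asked, and still so for the second after the job is handed in, while the arm keeps its last pose, push and grip.
It also fails if it takes over 38 s, if anything falls off the work surface, if the arm or the gripper's body presses on something with over 40 N, if the wrist force passes 120 N, or if a joint passes its speed limit or range.

ROBOT

A 6-joint arm with a two-finger parallel gripper is mounted at the origin on the work surface. World frame = base frame: x ahead of the robot, y to its left, z up, the work surface at z = 0. Lengths are in m, angles in rad, forces in N, time in s.
With the tool pointing down it reaches from about 0.35 to 0.775 m from the base axis. Payload 5.5 kg.
Tool frame: the origin (TCP) lies on the mounting face of the last link; the fingertips stand 173 mm ahead of it and the grasp point (between the pads) lies 155 mm ahead of it; z points along the fingers, y is the direction in which the jaws open and shut (so a half turn about z gives the same grasp; the last joint's range is limited). The gripper opens to 85 mm and grips with 20 to 120 N. Pads are 22 mm wide; open, the fingers measure 114 mm over their backs; the gripper's body (76 mm by 85 mm) begins 54 mm behind the grasp point. The pads swing forward as they close: fully open they stand 13 mm farther back than shut.
Start: joints at [-0.14, 0.313, 0.046, 1.304, 0, 1.431], TCP at [0.575, -0, 0.405] pointing down, gripper open.
Joint ranges: [-2.76, 2.76], [-0.86, 1.69], [-1.03, 1.26], [-2.2, 2.34], [-1.47, 1.5], [-3.14, 3.14]. Speed limits (rad/s): [2.57, 2.57, 3.14, 3.14, 3.14, 3.14].

INTERFACE

Orientations are given as a unit quaternion [w, x, y, z].
In Python, from workcell import get_state, eyes, env gives the robot as it stands. The module is installed in compiled form; this text tells all that it offers.
- The arm moves only by the tool carry_out, never from a script. Its argument "motion" is a list of rows, each an object of numbers: "jaw": the opening, from -1 (shut) to 1 (fully open); "tx", "ty", "tz": the shift along the tool's x, y, z in cm; "wx", "wy", "wz": the turn, a rotation vector about the tool's x, y, z in degrees. In form: [{"jaw": .., "tx": .., "ty": .., "tz": .., "wx": .., "wy": .., "wz": ..}, ...]. A call has 1 to 20 rows; each row shifts and turns the commanded pose from where the row before left it, along the tool's axes as they then stand; what a row does not reach is not made up. A row lasts 1/8 s, in which the tool goes at most 62.5 mm and 10.7 degrees, less where a joint would pass 70% of its speed; a pose out of reach is approached as far as the arm can. A call with a gripper value outside its range is refused whole. The fingers move at their own pace and stop on an object; "force" is the grip in N (left out, the last holds). Time passes only in rows, so rows that do not move let the fingers close. It gives the time, the measured TCP pose, the force and the opening at its end, in the units of the state.
- get_state(): the state, without advancing time (a new reading comes with each control period).
- eyes.read_camera(name): name is "scene" or "side" or "wrist"; returns the picture (384x512x3 uint8, blue, green, red); there is no depth.
- eyes.calibration(name): a dict with "K" (3x3 intrinsics, pixels), "k1" (the pictures are not rectified: a ray, as slopes to the right and down, at radius r is drawn at 1 + k1 r^2 times it, then the intrinsics apply), "camera_from_world" (4x4, takes a point from world to camera coordinates). Camera axes: x right, y up, looking along -z (the intrinsics and any distortion apply to the point x, -y, -z); pixel columns grow to the right and rows downward; lengths in m; the calibration is good to about 2 mm. A picture is of the moment at which its call begins: read the wrist's pose just before it. calibration takes no time and is no camera call; for the wrist camera it gives the pose at the moment of the call.
- env.hand_in(): hands the job in, once; it reports no verdict.
The state is a dict: "clock": time; "joint_pos": joint angles; "qvel": joint speeds; "tau": joint torques, N m; "tcp_pos": TCP position; "orientation": TCP orientation; "wrist_force": force on the tool from outside, world axes, zero at the start; "ft_torque": the same for the moment, N m; "finger_gap": finger opening in m.
Only numpy, scipy, OpenCV 4.12 (cv2) and the standard library are available. Lean on these libraries where they do the work, as an engineer would, in place of code of your own. Each camera call takes 0.05 s, during which the arm holds its last target.

## Working session

There is one attempt and no reset: what is moved stays moved. The work goes in short steps, Python scripts to look and compute and a tool call to move; the robot and the scene stay as the last step left them, time stands still between calls to the robot, and variables do not carry over. Pictures are saved under pics/ and viewed, and the job is handed in when it is done.

Besides the shell and the picture viewer there is one more tool, called after "Call:" by a JSON object that holds its "api" and its "payload". carry_out: Moves the arm, as the interface text tells. Its arguments: {"type":"object","properties":{"motion":{"type":"array"},"force":{"type":"number"}},"required":["motion"]}

```bash
mkdir -p pics; cat > h.py <<'E'
import numpy as np, cv2
from workcell import get_state, eyes, env
def ray(cal,uv):
    K=np.array(cal["K"]);k1=cal["k1"];T=np.array(cal["camera_from_world"])
    uv=np.atleast_2d(np.array(uv,float))
    p=cv2.undistortPoints(uv.reshape(-1,1,2),K,np.array([k1,0,0,0,0.])).reshape(-1,2)
    d=np.c_[p[:,0],-p[:,1],-np.ones(len(p))]@T[:3,:3]
    o=-T[:3,:3].T@T[:3,3]
    return o,d
def onz(cal,uv,z):
    o,d=ray(cal,uv); return o+d*((z-o[2])/d[:,2])[:,None]
def proj(cal,P):
    K=np.array(cal["K"]);k1=cal["k1"];T=np.array(cal["camera_from_world"])
    P=np.atleast_2d(P)@T[:3,:3].T+T[:3,3]
    s=np.c_[P[:,0],-P[:,1]]/(-P[:,2:3]); r=(s**2).sum(1,keepdims=True)
    s=s*(1+k1*r); return s@K[:2,:2].T+K[:2,2]
E
python3 - <<'E'
from h import *
import json
s=get_state(); print({k:np.round(v,4).tolist() for k,v in s.items()})
for n in ["scene","side","wrist"]:
    c=eyes.calibration(n); im=eyes.read_camera(n); cv2.imwrite(f"pics/{n}0.png",im)
    json.dump({k:np.array(v).tolist() for k,v in c.items()},open(f"pics/{n}0.json","w"))
    T=np.array(c["camera_from_world"]);print(n,np.array(c["K"]).round(1).tolist(),c["k1"],(-T[:3,:3].T@T[:3,3]).round(3),T[2,:3].round(2))
E
```

```text
{'clock': 0.0, 'joint_pos': [-0.1396, 0.314, 0.045, 1.3036, -0.0, 1.4312], 'qvel': [0.0003, 0.0002, 0.001, 0.0011, 0.0005, 0.0004], 'tau': [-0.0029, -48.0629, 29.8531, 0.0195, -0.0004, -0.0], 'tcp_pos': [0.5748, 0.0, 0.4038], 'orientation': [-0.0007, 0.7071, 0.7071, -0.0006], 'wrist_force': [0.1841, 0.5441, -0.3507], 'ft_torque': [0.0259, -0.0123, -0.031], 'finger_gap': 0.0853}
scene [[347.9, 0.0, 257.9], [0.0, 347.9, 189.9], [0.0, 0.0, 1.0]] -0.05507240390942538 [ 1.028 -0.587  0.638] [ 0.58 -0.5   0.64]
side [[349.5, 0.0, 259.4], [0.0, 349.5, 185.4], [0.0, 0.0, 1.0]] 0.03503722669275063 [0.414 0.376 0.672] [-0.13  0.61  0.78]
wrist [[326.2, 0.0, 258.3], [0.0, 326.2, 191.2], [0.0, 0.0, 1.0]] -0.07760202205681886 [0.575 0.084 0.372] [0.   0.33 0.95]
```

View pics/scene0.png

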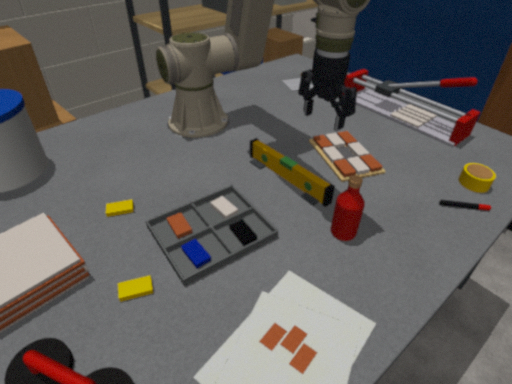

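View pics/side0.png

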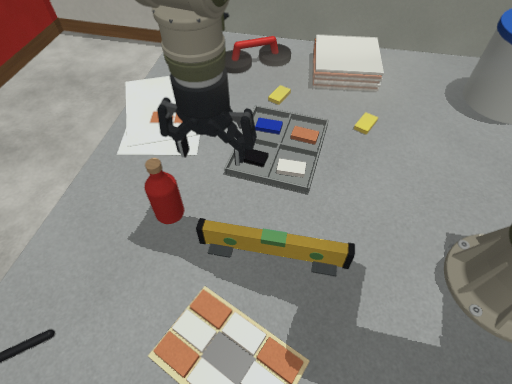

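View pics/wrist0.png

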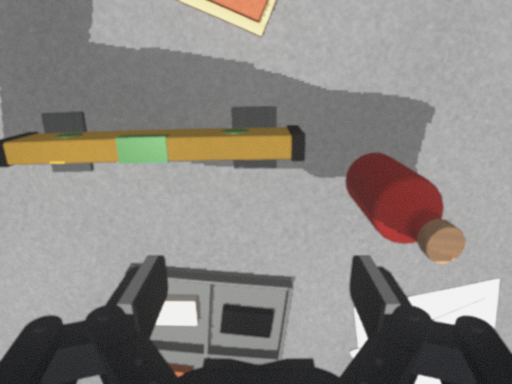

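The blue tile is at scene (195,252) and side (268,126). The candidates that could be mistaken for it are the two yellow blocks outside the tray at scene (120,208) and (135,288), which are look-alikes to leave alone. The only blue block in a compartment is the one at (195,252). The gap is at scene ~(347,155) and side ~(229,358). I'll measure these and check them in an enlarged crop.

```bash
python3 - <<'E'
from h import *
import json
for n in ["scene","side"]:
    c=json.load(open(f"pics/{n}0.json")); im=cv2.imread(f"pics/{n}0.png"); h=cv2.cvtColor(im,cv2.COLOR_BGR2HSV)
    m=cv2.inRange(h,(110,140,60),(130,255,255))
    if n=="scene": m[:200]=0; m[:,:150]=0
    else: m[:80]=0; m[:,400:]=0
    k,l,st,ce=cv2.connectedComponentsWithStats(m); i=1+np.argmax(st[1:,4]); print(n,st[i],ce[i])
    cs,_=cv2.findContours((l==i).astype(np.uint8),0,1); P=onz(c,cs[0].reshape(-1,2),0.02)[:,:2]
    r=cv2.minAreaRect((P*1000).astype(np.float32)); print("rect mm (walls included)",r)
a=cv2.imread("pics/scene0.png")[175:305,90:290]; b=cv2.imread("pics/side0.png")[280:384,140:320]
cv2.imwrite("pics/c1.png",cv2.resize(a,None,fx=3.9,fy=3.9,interpolation=2))
cv2.imwrite("pics/c2.png",cv2.resize(b,None,fx=4,fy=4,interpolation=2))
cv2.imwrite("pics/c3.png",cv2.resize(cv2.imread("pics/scene0.png")[120:190,300:400],None,fx=7,fy=7,interpolation=2))
cv2.imwrite("pics/c4.png",cv2.resize(cv2.imread("pics/side0.png")[95:195,220:340],None,fx=6,fy=6,interpolation=2))
E
```

```text
scene [181 239  30  29 477] [195.63522013 252.58909853]
rect mm (walls included) ((547.2506713867188, -355.1705322265625), (41.905975341796875, 80.49324035644531), 87.05526733398438)
side [255 118  27  16 315] [268.33015873 125.25714286]
rect mm (walls included) ((540.268798828125, -347.6160888671875), (51.21302795410156, 69.78396606445312), 87.5444564819336)
```

View pics/c1.png

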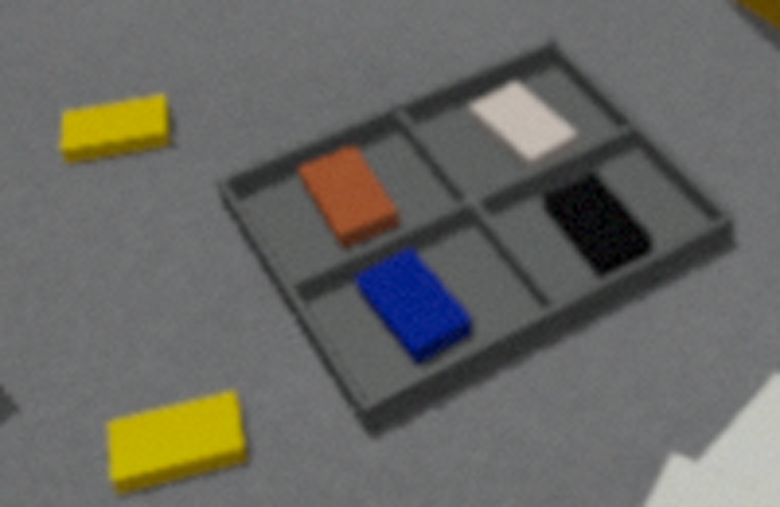

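View pics/c2.png

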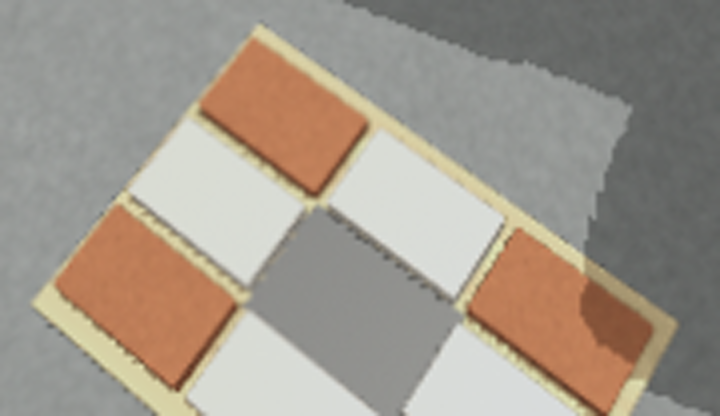

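View pics/c3.png

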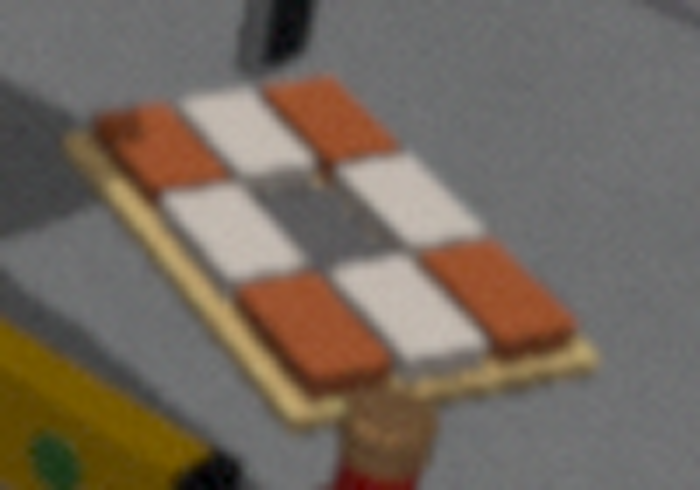

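View pics/c4.png

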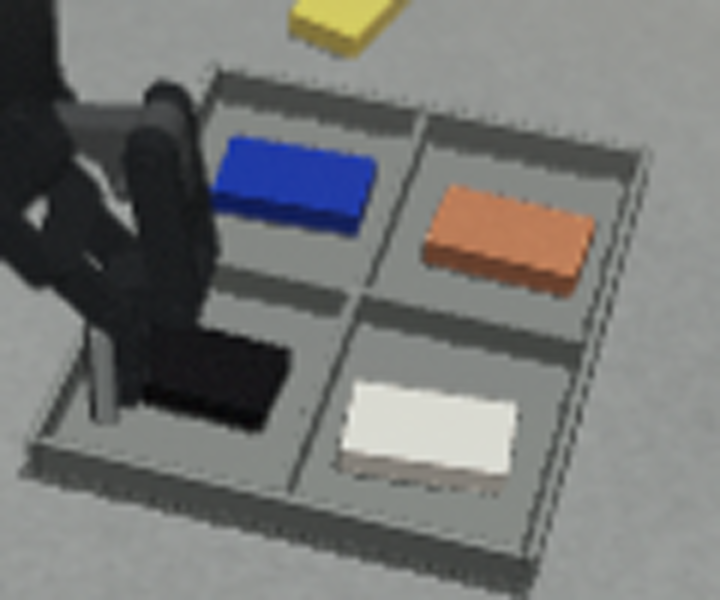

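```bash
cat >> h.py <<'E'
import json
from scipy.optimize import minimize, least_squares
def boxpts(x,y,yaw,z0,z1,lx=.07,ly=.04):
    c,s=np.cos(yaw),np.sin(yaw); return np.array([[x+c*a-s*b,y+s*a+c*b,z] for z in (z0,z1) for a in(-lx/2,lx/2) for b in(-ly/2,ly/2)])
def fitbox(views,p0,z0,z1):
    S=8
    def cost(p):
        t=0
        for c,m in views:
            uv=proj(c,boxpts(p[0]/1e3,p[1]/1e3,p[2]/60,z0,z1)); ys,xs=np.where(m); x0,y0=xs.min()-15,ys.min()-15
            w,h=xs.max()-x0+15,ys.max()-y0+15
            hull=cv2.convexHull(((uv-[x0,y0]+.5)*S).astype(np.float32)).round().astype(np.int32)
            r=np.zeros((h*S,w*S),np.uint8); cv2.fillConvexPoly(r,hull,255)
            r=cv2.resize(r,(w,h),interpolation=cv2.INTER_AREA)/255.
            t+=np.abs(r-(m[y0:y0+h,x0:x0+w]>0)).sum()/(m>0).sum()
        return t
    return minimize(cost,p0,method="Nelder-Mead",options=dict(initial_simplex=[p0,np.add(p0,[8,0,0]),np.add(p0,[0,8,0]),np.add(p0,[0,0,6])],xatol=.02,fatol=1e-5))
def bluemask(im,roi):
    h=cv2.cvtColor(im,cv2.COLOR_BGR2HSV); m=cv2.inRange(h,(108,120,35),(132,255,255))
    z=np.zeros_like(m); a,b,c,d=roi; z[b:d,a:c]=m[b:d,a:c]; return z
E
python3 - <<'E'
from h import *
V=[]
for n,roi in(("scene",(160,220,230,280)),("side",(245,105,300,145))):
    c=json.load(open(f"pics/{n}0.json")); m=bluemask(cv2.imread(f"pics/{n}0.png"),roi); V.append((c,m))
for v in ([V[0]],[V[1]],V):
    r=fitbox(v,[545,-350,-3],.005,.02); print(r.x[:2],np.degrees(r.x[2]/60),r.fun)
cs=json.load(open("pics/side0.json"));cc=json.load(open("pics/scene0.json"))
a=onz(cs,[(204.5,286.2),(148.5,355.5),(309.2,360.5)],.01);print("side board",a.round(4),np.linalg.norm(a[0]-a[1]),np.linalg.norm(a[0]-a[2]),(a[1]+a[2])/2)
b=onz(cc,[(310,140.7),(342.9,180.7),(385.3,170.7)],.01);print("scene",b.round(4),np.linalg.norm(b[0]-b[1]),np.linalg.norm(b[2]-b[1]),(b[0]+b[2])/2)
# level top ends scene/side
print("lvl side",onz(cs,[(203,221),(353,243)],.062),"scene",onz(cc,[(250,141),(332,187)],.062))
print("flask side",onz(cs,[(155,163)],.17),onz(cc,[(355,181)],.17))
E
```

```text
[ 541.27392525 -352.55003401] -3.131632028486636 0.0680934003820216
[ 541.8390177  -356.50416127] 0.3145306082117559 0.12312015148738621
[ 541.523135   -353.43364964] -2.2739836271509652 0.2283167891435821
side board [[0.5762 0.1281 0.01  ]
 [0.6334 0.2661 0.01  ]
 [0.3599 0.2179 0.01  ]] 0.1493933997569292 0.2342049723056626 [0.49667343 0.24199283 0.01      ]
scene [[0.3737 0.213  0.01  ]
 [0.5868 0.1257 0.01  ]
 [0.6388 0.2666 0.01  ]] 0.23024605382087535 0.1502332525286086 [0.50622626 0.23981974 0.01      ]
lvl side [[0.60856927 0.01443677 0.062     ]
 [0.30400482 0.00331377 0.062     ]] scene [[3.10684360e-01 1.02824432e-04 6.20000000e-02]
 [6.22009829e-01 2.31508351e-02 6.20000000e-02]]
flask side [[ 0.70478318 -0.03001466  0.17      ]] [[ 0.71692888 -0.03599631  0.17      ]]
```

The enlarged crops show the blue tile in its own compartment, with the terracotta, black and white tiles in the other three. The yellow blocks lie outside the tray. The blue tile is at about (0.541, -0.353), yaw about -2.5°. The panel is at about (0.50, 0.24), yaw about -22.6°. I'll move above the tile and look with the wrist camera.

Call:
{"api": "carry_out", "payload": {"motion": [{"jaw":0.4,"tx":-5,"ty":-0.5},{"jaw":0.4,"tx":-5,"ty":-0.5},{"jaw":0.4,"tx":-5,"ty":-0.5},{"jaw":0.4,"tx":-5,"ty":-0.5},{"jaw":0.4,"tx":-5,"ty":-0.5},{"jaw":0.4,"tx":-5,"ty":-0.5},{"jaw":0.4,"tx":-5,"ty":-0.4},{"jaw":0.4,"tx":-0.3,"tz":4},{"jaw":0.4,"tz":4,"wz":-9.5},{"jaw":0.4,"wz":-9.75},{"jaw":0.4,"wz":-9.75},{"jaw":0.4,"wz":-9.75},{"jaw":0.4,"wz":-9.75},{"jaw":0.4,"wz":-9.75},{"jaw":0.4,"wz":-9.75},{"jaw":0.4,"wz":-9.75},{"jaw":0.4,"wz":-9.75},{"jaw":0.4},{"jaw":0.4}]}}

```text
invalid input at $.motion[0]: expected keys jaw, tx, ty, tz, wx, wy, wz
```

```bash
cat > snap.py <<'E'
from h import *
import sys
t=sys.argv[1]
for n in sys.argv[2:]:
    s=get_state(); c=eyes.calibration(n); im=eyes.read_camera(n); cv2.imwrite(f"pics/{n}{t}.png",im)
    d={k:np.array(v).tolist() for k,v in c.items()}; d["tcp"]=list(map(float,s["tcp_pos"])); d["q"]=list(map(float,s["orientation"])); json.dump(d,open(f"pics/{n}{t}.json","w"))
print({k:np.round(v,4).tolist() for k,v in s.items() if k!="tau"})
E
python3 snap.py 1 wrist side
```

```text
{'clock': 0.2, 'joint_pos': [-0.1396, 0.3137, 0.0454, 1.3036, -0.0, 1.4312], 'qvel': [0.0016, -0.0016, 0.0038, 0.0001, -0.0009, 0.0013], 'tcp_pos': [0.5749, -0.0, 0.4041], 'orientation': [-0.0004, 0.7071, 0.7071, -0.0003], 'wrist_force': [0.4236, -0.0864, -0.2592], 'ft_torque': [0.0238, -0.0167, 0.0253], 'finger_gap': 0.0854}
```

View pics/wrist1.png

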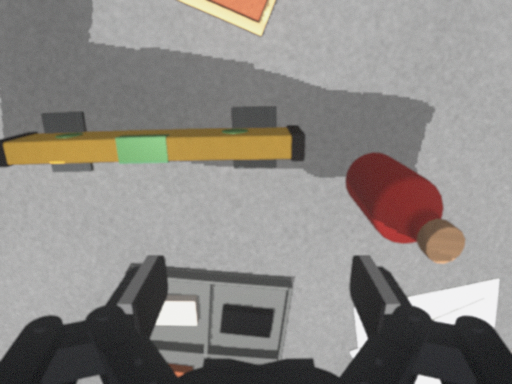

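View pics/side1.png

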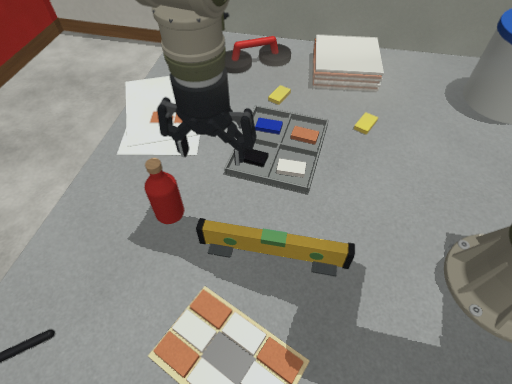

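The call was refused because each row needs all seven keys, so the pictures show the unmoved start pose. I'm sending the same move again with every key filled in.

Call:
{"api": "carry_out", "payload": {"motion": [{"jaw":0.4,"tx":-5,"ty":-0.5,"tz":0,"wx":0,"wy":0,"wz":0},{"jaw":0.4,"tx":-5,"ty":-0.5,"tz":0,"wx":0,"wy":0,"wz":0},{"jaw":0.4,"tx":-5,"ty":-0.5,"tz":0,"wx":0,"wy":0,"wz":0},{"jaw":0.4,"tx":-5,"ty":-0.5,"tz":0,"wx":0,"wy":0,"wz":0},{"jaw":0.4,"tx":-5,"ty":-0.5,"tz":0,"wx":0,"wy":0,"wz":0},{"jaw":0.4,"tx":-5,"ty":-0.5,"tz":0,"wx":0,"wy":0,"wz":0},{"jaw":0.4,"tx":-5,"ty":-0.4,"tz":0,"wx":0,"wy":0,"wz":0},{"jaw":0.4,"tx":-0.3,"ty":0,"tz":4,"wx":0,"wy":0,"wz":0},{"jaw":0.4,"tx":0,"ty":0,"tz":4,"wx":0,"wy":0,"wz":-9.5},{"jaw":0.4,"tx":0,"ty":0,"tz":0,"wx":0,"wy":0,"wz":-9.75},{"jaw":0.4,"tx":0,"ty":0,"tz":0,"wx":0,"wy":0,"wz":-9.75},{"jaw":0.4,"tx":0,"ty":0,"tz":0,"wx":0,"wy":0,"wz":-9.75},{"jaw":0.4,"tx":0,"ty":0,"tz":0,"wx":0,"wy":0,"wz":-9.75},{"jaw":0.4,"tx":0,"ty":0,"tz":0,"wx":0,"wy":0,"wz":-9.75},{"jaw":0.4,"tx":0,"ty":0,"tz":0,"wx":0,"wy":0,"wz":-9.75},{"jaw":0.4,"tx":0,"ty":0,"tz":0,"wx":0,"wy":0,"wz":-9.75},{"jaw":0.4,"tx":0,"ty":0,"tz":0,"wx":0,"wy":0,"wz":-9.75},{"jaw":0.4,"tx":0,"ty":0,"tz":0,"wx":0,"wy":0,"wz":0},{"jaw":0.4,"tx":0,"ty":0,"tz":0,"wx":0,"wy":0,"wz":0}]}}

```text
clock: 2.62
tcp_pos: [0.541, -0.353, 0.3246]
orientation: [-0.0, 0.023, 1.0, 0.0]
wrist_force: [0.0, 0.5, -0.3]
finger_gap: 0.0596
```

```bash
python3 snap.py 2 wrist side
```

```text
{'clock': 2.675, 'joint_pos': [-0.7023, 0.4818, 0.1006, 1.1897, 0.0, -0.6564], 'qvel': [-0.0021, -0.0007, 0.0015, -0.0, 0.0006, -0.0105], 'tcp_pos': [0.541, -0.353, 0.3246], 'orientation': [-0.0, 0.0229, 0.9997, 0.0], 'wrist_force': [-0.3146, 0.1953, 0.3501], 'ft_torque': [0.0068, -0.0054, 0.0116], 'finger_gap': 0.0598}
```

View pics/wrist2.png

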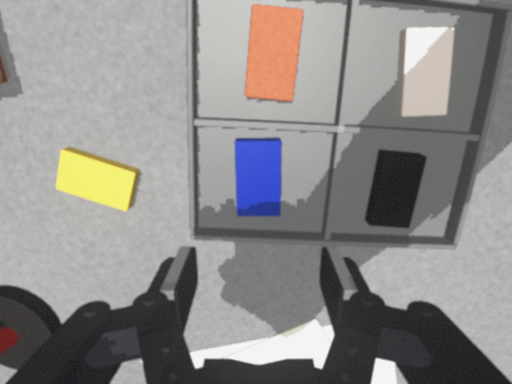

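View pics/side2.png

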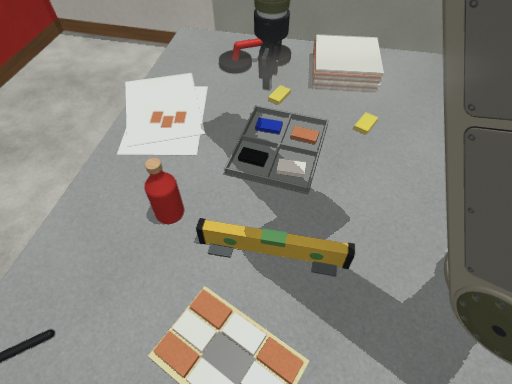

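The wrist picture shows the blue tile at about (258,177), square to the jaws, with the yellow look-alike outside the tray at (96,179). The side picture now has a clear view of the tray and panel. I'll refine both poses.

```bash
python3 - <<'E'
from h import *
V=[]
for n,roi in(("wrist2",(215,120,300,235)),("side2",(245,105,300,145)),("scene0",(160,220,230,280))):
    c=json.load(open(f"pics/{n}.json")); m=bluemask(cv2.imread(f"pics/{n}.png"),roi); V.append((c,m)); r=fitbox([V[-1]],[541,-353,-3],.005,.02); print(n,(m>0).sum(),r.x[:2].round(1),np.degrees(r.x[2]/60).round(2),r.fun)
r=fitbox(V,[541,-353,-3],.005,.02); print(r.x[:2],np.degrees(r.x[2]/60))
w=V[0][0]
q=onz(w,[(193,122),(480,138),(352,0),(325,240),(193,240),(458,243)],.025); print("tray pts",q.round(3))
E
```

```text
wrist2 3413 [ 541.4 -353.4] -1.64 0.06966672986217634
side2 323 [ 541.5 -355.7] -2.4 0.1078856310325988
scene0 503 [ 541.2 -352.6] -3.36 0.06825712392312791
[ 541.49466502 -353.14292382] -2.5078461133578536
tray pts [[ 0.487 -0.404  0.025]
 [ 0.51  -0.162  0.025]
 [ 0.402 -0.277  0.025]
 [ 0.6   -0.294  0.025]
 [ 0.594 -0.415  0.025]
 [ 0.61  -0.166  0.025]]
```

All three views agree on (541.5, -353), yaw about -2.3°. The jaw finger backs, ±45 mm, clear the compartment walls at y = -0.289 and -0.409. Next I descend and grip.

Call:
{"api": "carry_out", "payload": {"motion": [{"jaw":0.4,"tx":-0.05,"ty":0,"tz":3,"wx":0,"wy":0,"wz":0},{"jaw":0.4,"tx":0,"ty":0,"tz":3,"wx":0,"wy":0,"wz":-0.4},{"jaw":0.4,"tx":0,"ty":0,"tz":3,"wx":0,"wy":0,"wz":0},{"jaw":0.4,"tx":0,"ty":0,"tz":2.5,"wx":0,"wy":0,"wz":0},{"jaw":0.4,"tx":0,"ty":0,"tz":1.5,"wx":0,"wy":0,"wz":0},{"jaw":0.4,"tx":0,"ty":0,"tz":1,"wx":0,"wy":0,"wz":0},{"jaw":0.4,"tx":0,"ty":0,"tz":0.4,"wx":0,"wy":0,"wz":0},{"jaw":0.4,"tx":0,"ty":0,"tz":0,"wx":0,"wy":0,"wz":0},{"jaw":0.4,"tx":0,"ty":0,"tz":0,"wx":0,"wy":0,"wz":0}]}}

```text
clock: 3.85
tcp_pos: [0.5419, -0.3533, 0.1816]
orientation: [0.001, 0.018, 1.0, -0.0]
wrist_force: [-0.8, -0.3, 0.7]
finger_gap: 0.0598
```

```bash
python3 snap.py 3 wrist scene
```

```text
{'clock': 3.9, 'joint_pos': [-0.7018, 0.5903, -0.0921, 0.8869, 0.0, -0.6651], 'qvel': [-0.0009, 0.0005, -0.0027, 0.0002, -0.0008, -0.0009], 'tcp_pos': [0.5418, -0.3533, 0.1815], 'orientation': [0.0006, 0.0183, 0.9998, -0.0004], 'wrist_force': [-0.1466, -0.6167, 1.0521], 'ft_torque': [-0.0236, 0.0181, 0.0004], 'finger_gap': 0.0598}
```

View pics/wrist3.png

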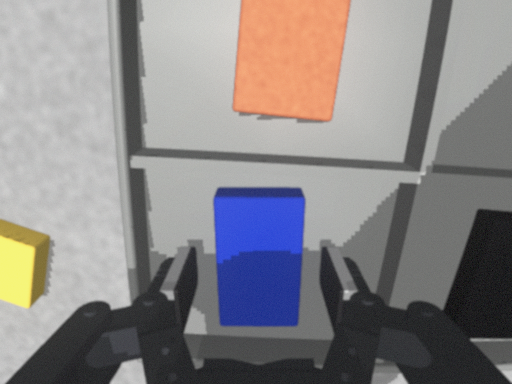

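View pics/scene3.png

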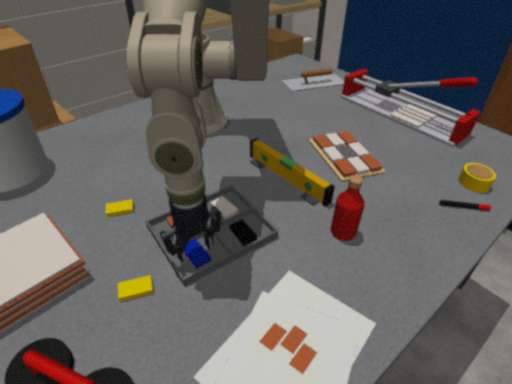

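Blue tile at wrist (259,260), centred between the fingers at x≈190 and x≈328. I lower 2 mm and close.

Call:
{"api": "carry_out", "payload": {"motion": [{"jaw":0.4,"tx":0,"ty":0,"tz":0.2,"wx":0,"wy":0,"wz":0},{"jaw":-0.2,"tx":0,"ty":0,"tz":0,"wx":0,"wy":0,"wz":0},{"jaw":-0.2,"tx":0,"ty":0,"tz":0,"wx":0,"wy":0,"wz":0},{"jaw":-0.5,"tx":0,"ty":0,"tz":0,"wx":0,"wy":0,"wz":0},{"jaw":-0.5,"tx":0,"ty":0,"tz":0,"wx":0,"wy":0,"wz":0},{"jaw":-0.5,"tx":0,"ty":0,"tz":0,"wx":0,"wy":0,"wz":0},{"jaw":-0.5,"tx":0,"ty":0,"tz":0,"wx":0,"wy":0,"wz":0}], "force": 60}}

```text
clock: 4.82
tcp_pos: [0.5417, -0.3531, 0.179]
orientation: [0.0, 0.018, 1.0, -0.0]
wrist_force: [-0.7, 0.0, 5.5]
finger_gap: 0.0389
```

```bash
python3 snap.py 4 wrist
```

```text
{'clock': 4.825, 'joint_pos': [-0.7018, 0.5928, -0.0947, 0.8827, 0.0001, -0.6651], 'qvel': [-0.0014, -0.0012, 0.0007, 0.0012, 0.0002, 0.0023], 'tcp_pos': [0.5417, -0.3531, 0.179], 'orientation': [0.0003, 0.0183, 0.9998, -0.0002], 'wrist_force': [-0.7165, 0.0035, 5.4638], 'ft_torque': [0.1306, 0.0798, -0.0148], 'finger_gap': 0.0389}
```

View pics/wrist4.png

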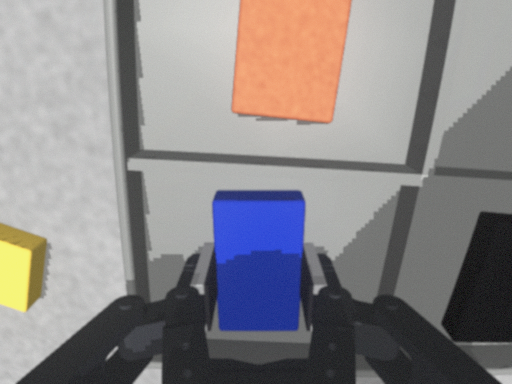

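The grip is good: gap 38.9 mm, both pads on the long sides. I lift and check.

Call:
{"api": "carry_out", "payload": {"motion": [{"jaw":-0.5,"tx":0,"ty":0,"tz":-1,"wx":0,"wy":0,"wz":0},{"jaw":-0.5,"tx":0,"ty":0,"tz":-2,"wx":0,"wy":0,"wz":0},{"jaw":-0.5,"tx":0,"ty":0,"tz":-3,"wx":0,"wy":0,"wz":0},{"jaw":-0.5,"tx":0,"ty":0,"tz":-3,"wx":0,"wy":0,"wz":0},{"jaw":-0.5,"tx":0,"ty":0,"tz":-3,"wx":0,"wy":0,"wz":0},{"jaw":-0.5,"tx":0,"ty":0,"tz":-3,"wx":0,"wy":0,"wz":0},{"jaw":-0.5,"tx":0,"ty":0,"tz":-2,"wx":0,"wy":0,"wz":0},{"jaw":-0.5,"tx":0,"ty":0,"tz":0,"wx":0,"wy":0,"wz":0},{"jaw":-0.5,"tx":0,"ty":0,"tz":0,"wx":0,"wy":0,"wz":0}]}}

```text
clock: 6.0
tcp_pos: [0.5413, -0.3528, 0.3476]
orientation: [-0.001, 0.018, 1.0, 0.001]
wrist_force: [-0.6, 0.3, -2.0]
finger_gap: 0.0383
```

```bash
python3 snap.py 5 wrist scene side
```

```text
{'clock': 6.1, 'joint_pos': [-0.7018, 0.4733, 0.1428, 1.243, 0.0001, -0.6652], 'qvel': [0.0011, 0.0011, 0.0021, 0.0021, 0.0021, -0.001], 'tcp_pos': [0.5412, -0.3527, 0.3471], 'orientation': [-0.001, 0.0183, 0.9998, 0.0009], 'wrist_force': [-0.1581, -0.6474, -1.4084], 'ft_torque': [0.024, -0.0115, 0.0127], 'finger_gap': 0.0381}
```

View pics/wrist5.png

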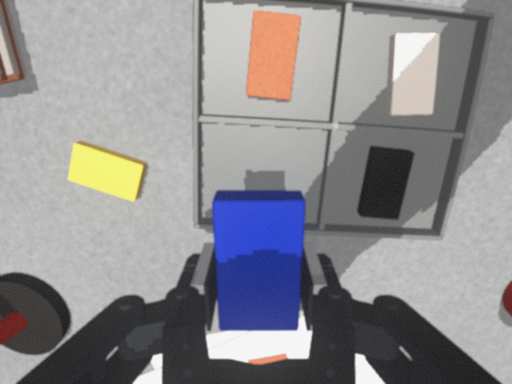

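View pics/side5.png

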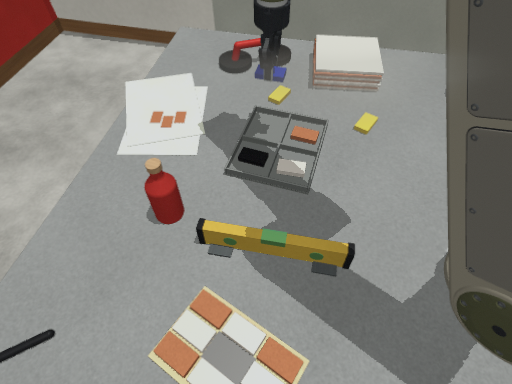

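View pics/scene5.png

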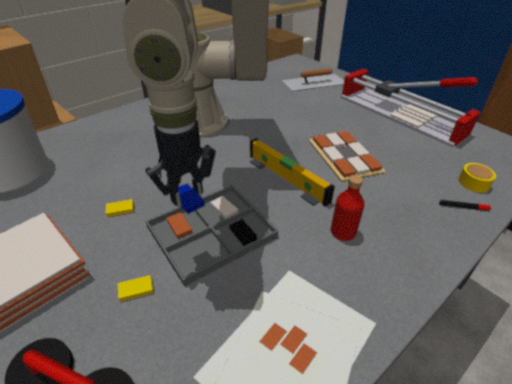

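The blue tile is off the tray and has not slipped in the grip: it is at the same wrist pixels, (259,260), as before. The other three tiles are undisturbed. Next I carry it over the middle of the level with its bottom at about 0.17 m, well above 62 mm, to a viewing point short of the gap.

Call:
{"api": "carry_out", "payload": {"motion": [{"jaw":-0.5,"tx":0.9,"ty":2,"tz":0,"wx":0,"wy":0,"wz":0},{"jaw":-0.5,"tx":0.9,"ty":4,"tz":0,"wx":0,"wy":0,"wz":0},{"jaw":-0.5,"tx":0.9,"ty":5,"tz":0,"wx":0,"wy":0,"wz":0},{"jaw":-0.5,"tx":0.9,"ty":5,"tz":0,"wx":0,"wy":0,"wz":0},{"jaw":-0.5,"tx":0.9,"ty":5,"tz":0,"wx":0,"wy":0,"wz":0},{"jaw":-0.5,"tx":0.9,"ty":5,"tz":0,"wx":0,"wy":0,"wz":0},{"jaw":-0.5,"tx":0.9,"ty":5,"tz":0,"wx":0,"wy":0,"wz":0},{"jaw":-0.5,"tx":0.9,"ty":5,"tz":0,"wx":0,"wy":0,"wz":0},{"jaw":-0.5,"tx":0.9,"ty":5,"tz":0,"wx":0,"wy":0,"wz":0},{"jaw":-0.5,"tx":0.9,"ty":5,"tz":0,"wx":0,"wy":0,"wz":0},{"jaw":-0.5,"tx":0.9,"ty":5,"tz":0,"wx":0,"wy":0,"wz":0},{"jaw":-0.5,"tx":0.9,"ty":5,"tz":0,"wx":0,"wy":0,"wz":0},{"jaw":-0.5,"tx":0.9,"ty":4,"tz":0,"wx":0,"wy":0,"wz":0},{"jaw":-0.5,"tx":0.6,"ty":1.4,"tz":0,"wx":0,"wy":0,"wz":0},{"jaw":-0.5,"tx":0,"ty":0,"tz":0,"wx":0,"wy":0,"wz":7},{"jaw":-0.5,"tx":0,"ty":0,"tz":0,"wx":0,"wy":0,"wz":7},{"jaw":-0.5,"tx":0,"ty":0,"tz":0,"wx":0,"wy":0,"wz":6.5},{"jaw":-0.5,"tx":0,"ty":0,"tz":0,"wx":0,"wy":0,"wz":0},{"jaw":-0.5,"tx":0,"ty":0,"tz":0,"wx":0,"wy":0,"wz":0}]}}

```text
clock: 8.52
tcp_pos: [0.4411, 0.2646, 0.3485]
orientation: [-0.0, 0.195, 0.981, -0.0]
wrist_force: [0.5, 0.1, -1.6]
finger_gap: 0.0382
```

```bash
python3 snap.py 6 wrist scene side
```

```text
{'clock': 8.625, 'joint_pos': [0.3845, 0.2213, -0.2162, 1.1334, -0.0002, 0.7782], 'qvel': [0.0027, 0.0013, 0.001, 0.0002, 0.0007, 0.0054], 'tcp_pos': [0.4412, 0.2648, 0.3486], 'orientation': [-0.0, 0.1956, 0.9807, -0.0001], 'wrist_force': [-0.8446, 0.0841, -1.6362], 'ft_torque': [0.0092, -0.0158, 0.0064], 'finger_gap': 0.0385}
```

View pics/wrist6.png

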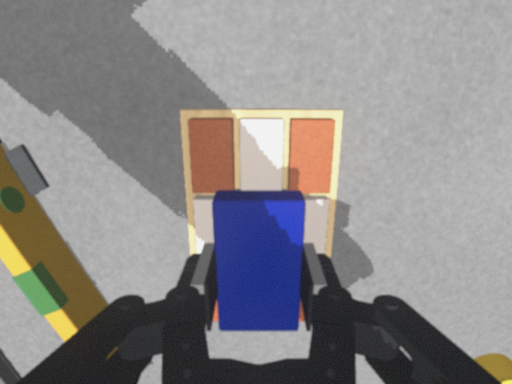

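View pics/side6.png

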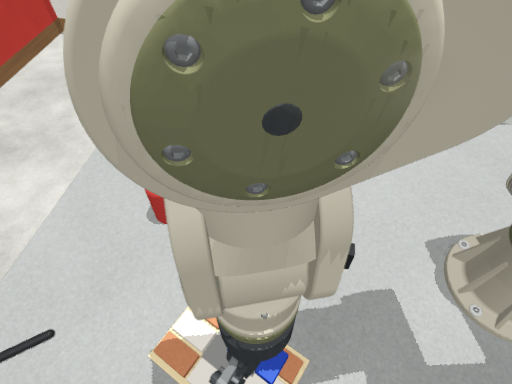

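View pics/scene6.png

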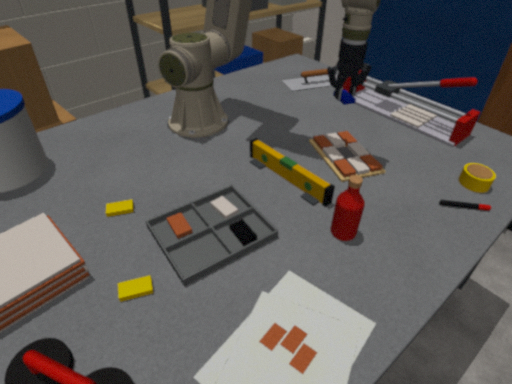

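The wrist view shows the panel square to the tool, with board corners at about (181,110) and (343,110). Its far row is clear, while the tile hides the gap itself. I'll take the corners from an enlarged crop and fit the panel pose.

```bash
python3 - <<'E'
import cv2
im=cv2.imread("pics/wrist6.png")
cv2.imwrite("pics/c6.png",cv2.resize(im[100:265,170:355],None,fx=4,fy=3.6*1,interpolation=2) if 0 else cv2.resize(im[100:250,170:355],None,fx=4,fy=4,interpolation=2))
E
```

```text
(no output)
```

View pics/c6.png

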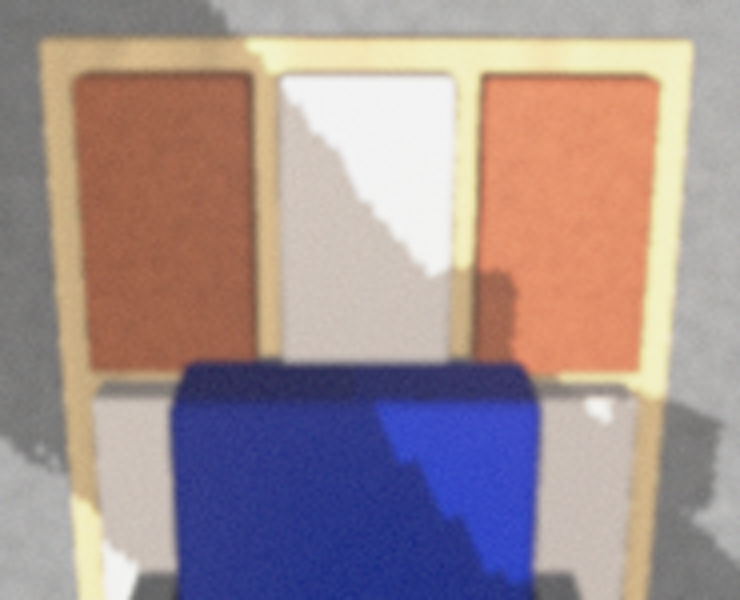

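```bash
cat >> h.py <<'E'
def fitpanel(views,p0=(.5,.24,-.39)):
    def w(p,L):
        c,s=np.cos(p[2]),np.sin(p[2]); L=np.array(L,float)/1e3
        return np.c_[p[0]+c*L[:,0]-s*L[:,1],p[1]+s*L[:,0]+c*L[:,1],L[:,2]]
    f=lambda p:np.concatenate([(proj(c,w(p,L))-uv).ravel() for c,uv,L in views])
    r=least_squares(f,p0,loss="soft_l1"); return r.x,f(r.x).reshape(-1,2)
E
python3 - <<'E'
from h import *
D=[((40,40),(118,-76,10)),((692,40),(118,76,10)),((75,75),(111,-66,25)),((252,75),(111,-26,25)),((280,75),(111,-20,25)),((455,75),(111,20,25)),((482,75),(111,26,25)),((658,76),(111,66,25)),((92,370),(41,-66,25)),((640,370),(41,66,25)),((255,360),(41,-26,25))]
uv=np.array([d[0] for d in D])/4.-.375+[170,100]; L=[d[1] for d in D]
w=json.load(open("pics/wrist6.json"))
x,r=fitpanel([(w,uv[:8],L[:8])]);print("far pts",x[:2],np.degrees(x[2]));print(r.round(1))
x,r=fitpanel([(w,uv[:10],L[:10])]);print("all",x[:2],np.degrees(x[2]));print(r.round(1).tolist())
s=json.load(open("pics/side0.json"));us=np.array([(258,25),(35,302),(677,322),(260,38),(370,125),(200,103),(317,195)])/4.-.375+[140,280]
Ls=[(118,-76,10),(118,76,10),(-118,-76,10),(111,-66,25),(41,-66,25),(111,-26,25),(41,-26,25)]
y,r=fitpanel([(s,us,Ls)]);print("side",y[:2],np.degrees(y[2]));print(r.round(1).tolist())
c=json.load(open("pics/scene0.json"));uc=np.array([(70,145),(300,425),(597,355)])/7.-.43+[300,120]
z,r=fitpanel([(c,uc,[(-118,-76,10),(118,-76,10),(118,76,10)])]);print("scene",z[:2],np.degrees(z[2]),r.round(1).tolist())
# held tile in wrist
m=bluemask(cv2.imread("pics/wrist6.png"),(205,180,312,340)); 
print("proj x gap:",proj(w,[[x[0],x[1],.025]]))
q=w["q"];t=w["tcp"];print(t,"tool yaw",-2*np.degrees(np.arctan2(q[1],q[2])))
for zb in (t[2]-.174,):
    yaw=-2*np.arctan2(q[1],q[2]);r=fitbox([(w,m)],[t[0]*1e3,t[1]*1e3,yaw*60],zb,zb+.015);print(r.x[:2],np.degrees(r.x[2]/60),r.fun)
E
```

```text
far pts [-0.07568992  0.59464009] -28.433627071737526
[[  88.2 -160.9]
 [  -0.6 -150.7]
 [  73.1   20. ]
 [  36.     1.1]
 [  30.1   -0.4]
 [  -7.    -2.5]
 [ -13.    -1.7]
 [ -54.9   10.8]]
all [0.29230138 0.32942925] -22.569728489018527
[[0.3, 14.8], [-0.2, 15.0], [-1.7, 0.2], [-0.7, 0.0], [-0.9, 0.0], [0.7, 0.1], [0.8, 0.1], [1.9, 0.2], [-10.8, -158.7], [11.9, -158.3]]
side [0.49655012 0.24234308] -22.82470136423064
[[0.8, -0.4], [-0.7, 0.5], [1.3, 0.7], [-1.2, -0.6], [0.4, -1.5], [-0.4, 0.5], [-0.1, -0.2]]
scene [0.50291537 0.24141284] -22.055654442573037 [[-1.0, -0.9], [-0.1, -0.2], [1.2, 0.6]]
proj x gap: [[261.90863483 -21.60988521]]
[0.44114115966529316, 0.2646084029334583, 0.34846676277972044] tool yaw -22.531131510020426
[441.61942267 264.7470601 ] -23.055616716268215 0.09605779865853535
```

```bash
python3 - <<'E'
from h import *
D=[((40,40),(-118,-76,10)),((692,40),(-118,76,10)),((75,75),(-111,-66,25)),((252,75),(-111,-26,25)),((280,75),(-111,-20,25)),((455,75),(-111,20,25)),((482,75),(-111,26,25)),((658,76),(-111,66,25)),((92,372),(-41,-66,25)),((640,372),(-41,66,25)),((94,397),(-35,-66,25)),((630,397),(-35,66,25))]
uv=np.array([d[0] for d in D])/4.-.375+[170,100]; L=[d[1] for d in D]
w=json.load(open("pics/wrist6.json"))
x,r=fitpanel([(w,uv,L)]);print("wrist",x[:2],np.degrees(x[2]));print(r.round(1).tolist())
q=w["q"];t=np.array(w["tcp"]);yaw=-2*np.arctan2(q[1],q[2])
d=x[:2]-t[:2]; print("delta tool x,y mm",1e3*(d@[-np.cos(yaw),-np.sin(yaw)]),1e3*(d@[-np.sin(yaw),np.cos(yaw)]))
E
```

```text
wrist [0.49720113 0.2442781 ] -22.54111259604566
[[-0.8, -0.6], [0.9, -0.4], [-1.7, 0.1], [-0.8, -0.1], [-1.0, -0.1], [0.7, -0.1], [0.7, -0.0], [1.8, 0.0], [-1.0, 0.6], [0.9, 0.7], [-1.1, 0.3], [2.9, 0.3]]
delta tool x,y mm -59.57127247160762 2.7028412324485864
```

I had the wrist picture's up direction reversed: image up is -x. With that fixed, the wrist gives (0.497, 0.244), -22.5° and the side camera (0.497, 0.242), -22.8°. I'll move past the gap so the wrist camera looks straight down on it beside the held tile.

Call:
{"api": "carry_out", "payload": {"motion": [{"jaw":-0.5,"tx":-2,"ty":0.2,"tz":0,"wx":0,"wy":0,"wz":0},{"jaw":-0.5,"tx":-4,"ty":0,"tz":0,"wx":0,"wy":0,"wz":0},{"jaw":-0.5,"tx":-4,"ty":0,"tz":0,"wx":0,"wy":0,"wz":0},{"jaw":-0.5,"tx":-2.5,"ty":0,"tz":0,"wx":0,"wy":0,"wz":0},{"jaw":-0.5,"tx":-1,"ty":0,"tz":0,"wx":0,"wy":0,"wz":0},{"jaw":-0.5,"tx":0,"ty":0,"tz":0,"wx":0,"wy":0,"wz":0},{"jaw":-0.5,"tx":0,"ty":0,"tz":0,"wx":0,"wy":0,"wz":0}]}}

```text
clock: 9.55
tcp_pos: [0.5658, 0.2153, 0.3486]
orientation: [-0.0, 0.196, 0.981, -0.0]
wrist_force: [-1.0, -0.2, -1.2]
finger_gap: 0.0384
```

```bash
python3 snap.py 7 wrist; python3 -c "
import cv2
im=cv2.imread('pics/wrist7.png');cv2.imwrite('pics/c7.png',cv2.resize(im[20:215,160:360],None,fx=3,fy=3,interpolation=2))"
```

```text
{'clock': 9.55, 'joint_pos': [0.2311, 0.3927, 0.0225, 1.2014, 0.0002, 0.6248], 'qvel': [0.0087, -0.0073, -0.0033, -0.0029, 0.0023, 0.0006], 'tcp_pos': [0.5658, 0.2153, 0.3486], 'orientation': [-0.0004, 0.1956, 0.9807, -0.0001], 'wrist_force': [-1.0161, -0.1518, -1.2318], 'ft_torque': [0.001, 0.0177, -0.0268], 'finger_gap': 0.0384}
```

View pics/wrist7.png

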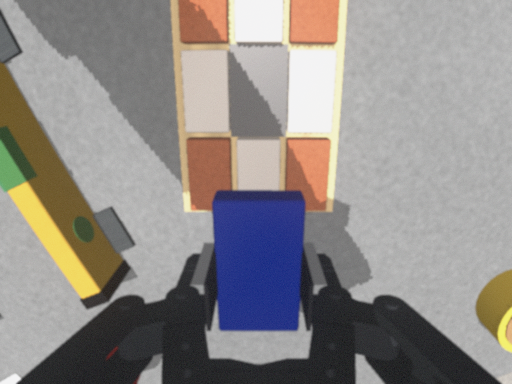

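View pics/c7.png

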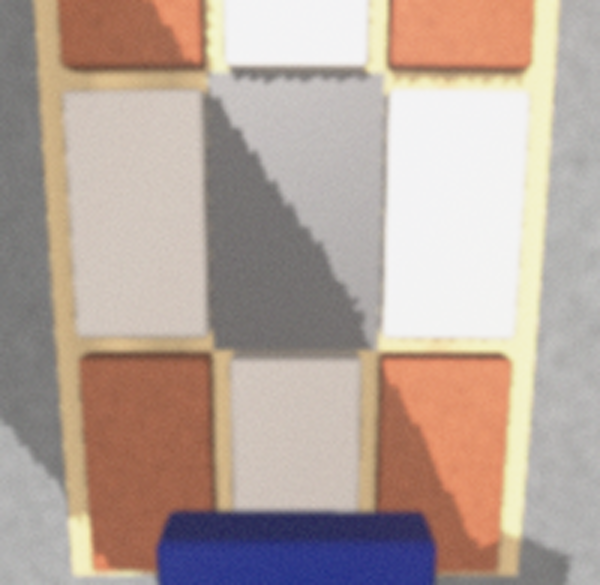

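```bash
python3 - <<'E'
from h import *
D=[((63,91),(-35,-66)),((205,91),(-35,-26)),((77,336),(35,-66)),((207,338),(35,-26)),((387,90),(-35,26)),((527,91),(-35,66)),((514,336),(35,66)),((383,336),(35,26)),((83,354),(41,-66)),((211,353),(41,-26)),((231,357),(41,-20)),((359,357),(41,20)),((381,355),(41,26)),((511,355),(41,66))]
uv=np.array([d[0] for d in D])/3.-.333+[160,20]; L=[d[1]+(25,) for d in D]
w=json.load(open("pics/wrist7.json"))
x,r=fitpanel([(w,uv,L)]);print("wrist",x[:2],np.degrees(x[2]));print(r.round(1).tolist())
# held tile: bottom/top face corners in enlarged crop
q=w["q"];t=np.array(w["tcp"]);yaw=-2*np.arctan2(q[1],q[2])
d=x[:2]-t[:2]; print(t,np.degrees(yaw),"delta tool x,y mm",1e3*(d@[-np.cos(yaw),-np.sin(yaw)]),1e3*(d@[-np.sin(yaw),np.cos(yaw)]))
P=proj(w,boxpts(t[0],t[1],yaw,t[2]-.174,t[2]-.159)); print(P.round(1).tolist())
im=cv2.imread("pics/wrist7.png")[180:340,200:320]; im=cv2.resize(im,None,fx=4,fy=3.7 if 0 else 3.7,interpolation=2); cv2.imwrite("pics/c7b.png",im)
E
```

```text
wrist [0.49706443 0.2438786 ] -22.533242655623184
[[-1.4, -1.0], [-1.0, -1.6], [-0.9, 0.6], [0.4, -0.3], [0.7, -1.3], [1.7, -1.0], [0.8, 0.6], [-0.0, 0.4], [-2.4, 1.2], [-0.8, 1.4], [-0.8, 0.0], [1.1, 0.0], [0.4, 0.7], [1.4, 0.9]]
[0.5658118  0.21534255 0.34864023] -22.558649572227267 delta tool x,y mm 74.43457280284665 -0.02079532534349722
[[214.8, 191.5], [301.6, 191.6], [220.9, 314.7], [295.4, 314.7], [210.3, 203.3], [306.1, 203.3], [217.8, 335.0], [298.5, 335.0]]
```

View pics/c7b.png

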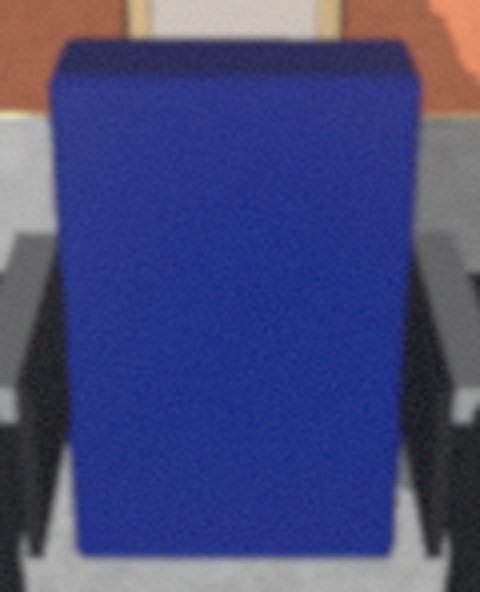

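The fit shows a systematic ~2% scale residual on the panel and ~4% on the held tile, so I'll solve for a small camera offset together with the panel pose and the tile's place in the hand.

```bash
cat > joint.py <<'E'
from h import *
D7=[((63,91),(-35,-66)),((205,91),(-35,-26)),((77,336),(35,-66)),((207,338),(35,-26)),((387,90),(-35,26)),((527,91),(-35,66)),((514,336),(35,66)),((383,336),(35,26)),((83,354),(41,-66)),((211,353),(41,-26)),((231,357),(41,-20)),((359,357),(41,20)),((381,355),(41,26)),((511,355),(41,66))]
uv7=np.array([d[0] for d in D7])/3.-.333+[160,20]; L7=np.array([d[1]+(25,) for d in D7])/1e3
D6=[((40,40),(-118,-76,10)),((692,40),(-118,76,10)),((75,75),(-111,-66,25)),((252,75),(-111,-26,25)),((280,75),(-111,-20,25)),((455,75),(-111,20,25)),((482,75),(-111,26,25)),((658,76),(-111,66,25)),((92,372),(-41,-66,25)),((640,372),(-41,66,25)),((94,397),(-35,-66,25)),((630,397),(-35,66,25))]
uv6=np.array([d[0] for d in D6])/4.-.375+[170,100]; L6=np.array([d[1] for d in D6])/1e3
T7=np.array([(53,78),(418,78),(80,555),(392,555)])/[4,3.7]-.37+[200,180]
w6=json.load(open("pics/wrist6.json"));w7=json.load(open("pics/wrist7.json"))
def mod(c,p):
    c=dict(c);M=np.array(c["camera_from_world"]).copy();M[:3,3]+=p[3:6];c["camera_from_world"]=M
    K=np.array(c["K"]).copy();K[0,0]*=1+p[6];K[1,1]*=1+p[6];c["K"]=K;return c
def pw(p,L):
    c,s=np.cos(p[2]),np.sin(p[2]);return np.c_[p[0]+c*L[:,0]-s*L[:,1],p[1]+s*L[:,0]+c*L[:,1],L[:,2]]
def tile(w,p):
    q=w["q"];t=w["tcp"];y=-2*np.arctan2(q[1],q[2]);tx=p[7]
    B=boxpts(t[0]-np.cos(y)*tx,t[1]-np.sin(y)*tx,y+p[8],t[2]-.174+p[9],t[2]-.159+p[9]);return B[4:]
def res(p,free):
    pp=np.zeros(10);pp[free]=p
    r=[(proj(mod(w7,pp),pw(pp,L7))-uv7).ravel(),(proj(mod(w6,pp),pw(pp,L6))-uv6).ravel(),(proj(mod(w7,pp),tile(w7,pp))-T7).ravel()]
    prior=np.r_[pp[3:6]/.002,pp[6]/.01,pp[7]/.003,pp[8]/.02,pp[9]/.002]*.5
    return np.concatenate(r+[prior])
if __name__=="__main__":
  for free in ([0,1,2,7,8],[0,1,2,3,4,5,7,8],[0,1,2,6,7,8],[0,1,2,3,4,5,6,7,8,9]):
    s=least_squares(res,np.r_[.497,.2439,-.393,np.zeros(len(free)-3)],args=(free,),x_scale=np.r_[.01,.01,.01,np.full(len(free)-3,.01)],loss="soft_l1")
    pp=np.zeros(10);pp[free]=s.x;r=res(s.x,free)
    print("xy",pp[:2].round(4),"yaw",np.degrees(pp[2]).round(2),"cam",(pp[3:6]*1e3).round(1),"f",pp[6].round(4),"tile tx mm",(pp[7]*1e3).round(2),"dyaw",np.degrees(pp[8]).round(2),"dz",(pp[9]*1e3).round(1),"rms7,6,t",[np.sqrt((r[a:b]**2).mean()).round(2) for a,b in((0,28),(28,52),(52,60))])
    for q,w in ((w7["q"],w7),):
        y=-2*np.arctan2(q[1],q[2]);d=pp[:2]-np.array(w["tcp"][:2])
        print("   move tool mm x %.1f y %.1f"%(1e3*(d@[-np.cos(y),-np.sin(y)])-pp[7]*1e3,1e3*(d@[-np.sin(y),np.cos(y)])),"turn",np.degrees(pp[2]-y-pp[8]).round(2))
E
python3 joint.py
```

```text
xy [0.4971 0.244 ] yaw -22.62 cam [0. 0. 0.] f 0.0 tile tx mm 1.46 dyaw 0.11 dz 0.0 rms7,6,t [np.float64(1.05), np.float64(0.98), np.float64(2.15)]
   move tool mm x 73.0 y 0.1 turn -0.17
xy [0.497  0.2439] yaw -22.62 cam [ 0.2  1.  -4.8] f 0.0 tile tx mm -0.18 dyaw 0.08 dz 0.0 rms7,6,t [np.float64(0.53), np.float64(0.54), np.float64(0.39)]
   move tool mm x 74.7 y -0.0 turn -0.14
xy [0.4959 0.2445] yaw -22.62 cam [0. 0. 0.] f -0.021 tile tx mm 1.18 dyaw 0.13 dz 0.0 rms7,6,t [np.float64(0.51), np.float64(0.58), np.float64(0.87)]
   move tool mm x 74.6 y 0.1 turn -0.19
xy [0.4967 0.244 ] yaw -22.62 cam [ 0.2  0.7 -2.6] f -0.0085 tile tx mm -0.12 dyaw 0.08 dz -0.8 rms7,6,t [np.float64(0.52), np.float64(0.54), np.float64(0.42)]
   move tool mm x 75.0 y -0.0 turn -0.14
```

The variants agree: move tool x by about 7.47 cm, y by 0, and turn -0.15°. I slide over at height, then descend to about 20 mm above the panel for a check.

Call:
{"api": "carry_out", "payload": {"motion": [{"jaw":-0.5,"tx":2,"ty":0,"tz":0,"wx":0,"wy":0,"wz":0.15},{"jaw":-0.5,"tx":3.5,"ty":0,"tz":0,"wx":0,"wy":0,"wz":0},{"jaw":-0.5,"tx":1.5,"ty":0,"tz":0,"wx":0,"wy":0,"wz":0},{"jaw":-0.5,"tx":0.47,"ty":0,"tz":0,"wx":0,"wy":0,"wz":0},{"jaw":-0.5,"tx":0,"ty":0,"tz":2,"wx":0,"wy":0,"wz":0},{"jaw":-0.5,"tx":0,"ty":0,"tz":3,"wx":0,"wy":0,"wz":0},{"jaw":-0.5,"tx":0,"ty":0,"tz":3,"wx":0,"wy":0,"wz":0},{"jaw":-0.5,"tx":0,"ty":0,"tz":2.5,"wx":0,"wy":0,"wz":0},{"jaw":-0.5,"tx":0,"ty":0,"tz":1.5,"wx":0,"wy":0,"wz":0},{"jaw":-0.5,"tx":0,"ty":0,"tz":0.9,"wx":0,"wy":0,"wz":0},{"jaw":-0.5,"tx":0,"ty":0,"tz":0,"wx":0,"wy":0,"wz":0},{"jaw":-0.5,"tx":0,"ty":0,"tz":0,"wx":0,"wy":0,"wz":0}]}}

```text
clock: 11.1
tcp_pos: [0.4981, 0.244, 0.2206]
orientation: [0.001, 0.197, 0.98, 0.0]
wrist_force: [-0.7, -0.4, -1.0]
finger_gap: 0.0384
```

```bash
python3 snap.py 8 wrist scene side; python3 -c "
import cv2
im=cv2.imread('pics/wrist8.png');cv2.imwrite('pics/c8.png',cv2.resize(im[60:360,120:400],None,fx=2,fy=2,interpolation=2))
a=cv2.imread('pics/scene8.png')[60:190,290:410];cv2.imwrite('pics/c8s.png',cv2.resize(a,None,fx=4.6,fy=4.6,interpolation=2))
a=cv2.imread('pics/side8.png')[250:384,130:330];cv2.imwrite('pics/c8d.png',cv2.resize(a,None,fx=4,fy=4,interpolation=2))"
```

```text
{'clock': 11.2, 'joint_pos': [0.3108, 0.3974, -0.3086, 0.863, -0.0001, 0.7079], 'qvel': [0.0007, 0.0, -0.0055, -0.0018, 0.0002, 0.0003], 'tcp_pos': [0.4981, 0.244, 0.2206], 'orientation': [0.0008, 0.1972, 0.9804, 0.0004], 'wrist_force': [0.5234, -0.2826, -0.3582], 'ft_torque': [0.0092, -0.0073, -0.0282], 'finger_gap': 0.0384}
```

View pics/c8.png

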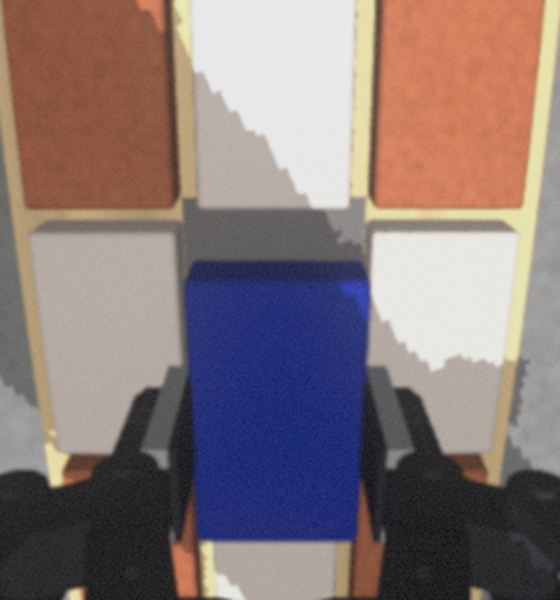

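View pics/c8s.png

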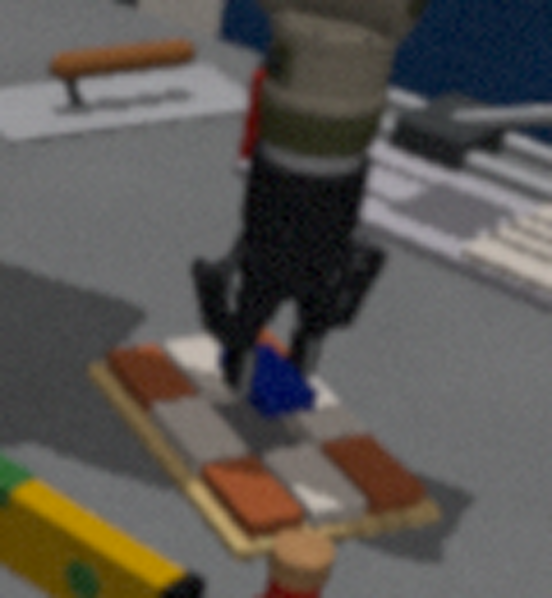

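View pics/c8d.png

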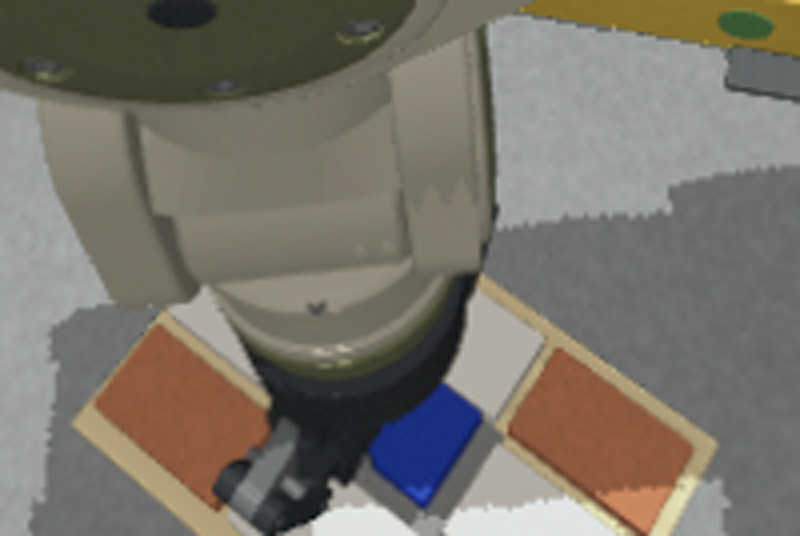

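```bash
cat > joint8.py <<'E'
from joint import *
w8=json.load(open("pics/wrist8.json"))
D8=[((32,234),(-35,-66)),((178,234),(-35,-26)),((370,234),(-35,26)),((517,234),(-35,66)),((57,453),(35,-66)),((492,453),(35,66)),((26,207),(-41,-66)),((176,207),(-41,-26)),((198,208),(-41,-20)),((351,208),(-41,20)),((372,207),(-41,26)),((524,207),(-41,66))]
uv8=np.array([d[0] for d in D8])/2.-.25+[120,60]; L8=np.array([d[1]+(25,) for d in D8])/1e3
T8=np.array([(187,281),(369,281),(198,540),(357,540)])/2.-.25+[120,60]
def res8(p,free,only8):
    pp=np.zeros(10);pp[free]=p
    a=[(proj(mod(w8,pp),pw(pp,L8))-uv8).ravel(),(proj(mod(w8,pp),tile(w8,pp))-T8).ravel()]
    return np.concatenate(a+[np.r_[pp[3:6]/.002,pp[6]/.01,pp[7]/.003,pp[8]/.02,pp[9]/.002]*.5] if only8 else a+[res(p,free)])
for only in (1,0):
  for free in ([0,1,2,3,4,5,7,8],list(range(10))):
    s=least_squares(res8,np.r_[.497,.2439,-.393,np.zeros(len(free)-3)],args=(free,only),x_scale=.01,loss="soft_l1")
    pp=np.zeros(10);pp[free]=s.x;r=res8(s.x,free,only)
    y=-2*np.arctan2(w8["q"][1],w8["q"][2]);d=pp[:2]-np.array(w8["tcp"][:2])
    print(pp[:2].round(4),np.degrees(pp[2]).round(2),"cam",(pp[3:6]*1e3).round(1),"f",pp[6].round(4),"tx",(pp[7]*1e3).round(2),"dz",(pp[9]*1e3).round(1),"rms",np.sqrt((r[:24]**2).mean()).round(2),np.sqrt((r[24:32]**2).mean()).round(2))
    print("   move tool mm x %.1f y %.1f"%(1e3*(d@[-np.cos(y),-np.sin(y)])-pp[7]*1e3,1e3*(d@[-np.sin(y),np.cos(y)])),"turn(up)",np.degrees(pp[2]-y-pp[8]).round(2))
from scipy.spatial.transform import Rotation as R
q=w8["q"];print("tool z",R.from_quat([q[1],q[2],q[3],q[0]]).as_matrix()[:,2].round(4))
# side check: tile bottom corner vs gap, scene height
sd=json.load(open("pics/side8.json"));t=w8["tcp"]
print("side pred tile",(4*(proj(sd,boxpts(t[0],t[1],y,t[2]-.174,t[2]-.159))-[130,250])+1.5).round(0).tolist())
sc=json.load(open("pics/scene8.json"));print("scene pred",(4.6*(proj(sc,boxpts(t[0],t[1],y,t[2]-.174,t[2]-.159))-[290,60])+1.8).round(0).tolist())
E
python3 joint8.py
```

```text
[0.4975 0.2434] -22.75 cam [ 0.4  0.9 -3.2] f 0.0 tx 0.05 dz 0.0 rms 1.0 0.69
   move tool mm x 0.3 y -0.8 turn(up) 0.03
[0.4974 0.2435] -22.76 cam [ 0.4  0.8 -3.5] f 0.0038 tx -0.3 dz -1.0 rms 1.0 0.57
   move tool mm x 0.8 y -0.8 turn(up) 0.02
[0.4972 0.2437] -22.64 cam [ 0.3  0.9 -3.8] f 0.0 tx 0.03 dz 0.0 rms 1.11 0.64
   move tool mm x 0.7 y -0.7 turn(up) 0.07
[0.497  0.2438] -22.65 cam [ 0.3  0.6 -2.6] f -0.0041 tx -0.16 dz -1.1 rms 1.08 0.65
   move tool mm x 1.1 y -0.7 turn(up) 0.07
tool z [ 1.6e-03  4.0e-04 -1.0e+00]
side pred tile [[483.0, 424.0], [424.0, 516.0], [350.0, 322.0], [288.0, 406.0], [482.0, 414.0], [422.0, 508.0], [346.0, 311.0], [283.0, 397.0]]
scene pred [[212.0, 366.0], [262.0, 357.0], [261.0, 418.0], [313.0, 409.0], [216.0, 347.0], [266.0, 339.0], [264.0, 400.0], [317.0, 391.0]]
```

Small remaining correction: tool x +0.6 mm, y -0.5 mm, and lower 11 mm so the tile's bottom is at about 0.035.

Call:
{"api": "carry_out", "payload": {"motion": [{"jaw":-0.5,"tx":0.06,"ty":-0.05,"tz":0.4,"wx":0,"wy":0,"wz":0},{"jaw":-0.5,"tx":0,"ty":0,"tz":0.4,"wx":0,"wy":0,"wz":0},{"jaw":-0.5,"tx":0,"ty":0,"tz":0.3,"wx":0,"wy":0,"wz":0},{"jaw":-0.5,"tx":0,"ty":0,"tz":0,"wx":0,"wy":0,"wz":0},{"jaw":-0.5,"tx":0,"ty":0,"tz":0,"wx":0,"wy":0,"wz":0},{"jaw":-0.5,"tx":0,"ty":0,"tz":0,"wx":0,"wy":0,"wz":0},{"jaw":-0.5,"tx":0,"ty":0,"tz":0,"wx":0,"wy":0,"wz":0}]}}

```text
clock: 12.12
tcp_pos: [0.4969, 0.2437, 0.2088]
orientation: [0.0, 0.197, 0.98, 0.0]
wrist_force: [-0.2, -0.0, -1.2]
finger_gap: 0.0384
```

```bash
python3 snap.py 9 wrist scene side; python3 -c "
import cv2
im=cv2.imread('pics/wrist9.png');cv2.imwrite('pics/c9.png',cv2.resize(im[100:300,150:370],None,fx=3,fy=3,interpolation=2))
a=cv2.imread('pics/scene9.png')[110:190,300:400];cv2.imwrite('pics/c9s.png',cv2.resize(a,None,fx=7,fy=7,interpolation=2))"
```

```text
{'clock': 12.225, 'joint_pos': [0.3108, 0.4089, -0.3246, 0.837, -0.0001, 0.7079], 'qvel': [0.0012, -0.0005, -0.0004, -0.0014, -0.0, -0.0017], 'tcp_pos': [0.4969, 0.2436, 0.2088], 'orientation': [0.0001, 0.1972, 0.9804, 0.0], 'wrist_force': [0.1326, 0.1095, -0.9043], 'ft_torque': [-0.0131, -0.0223, 0.0328], 'finger_gap': 0.0383}
```

View pics/c9.png

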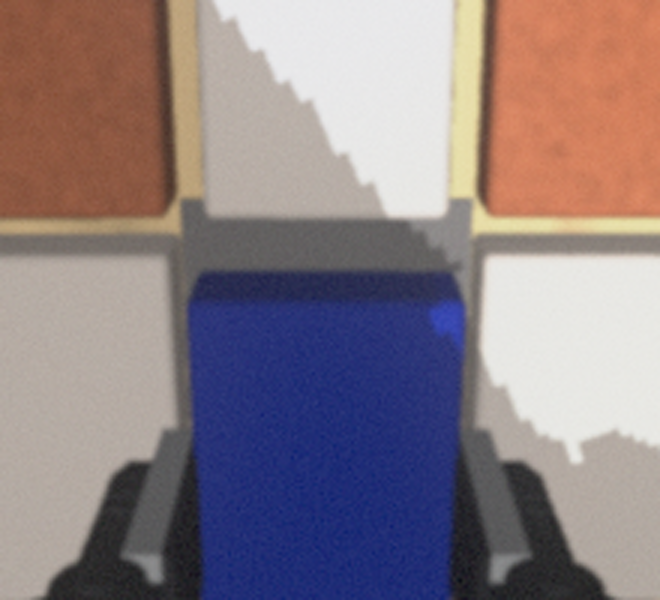

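View pics/scene9.png

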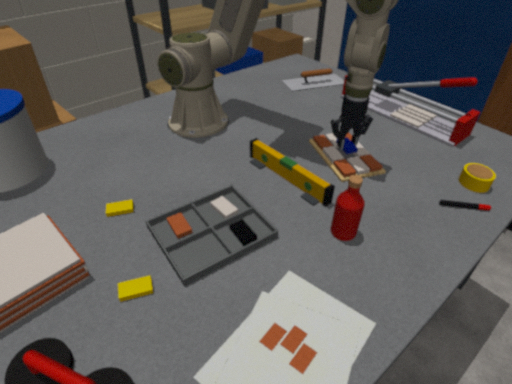

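View pics/c9s.png

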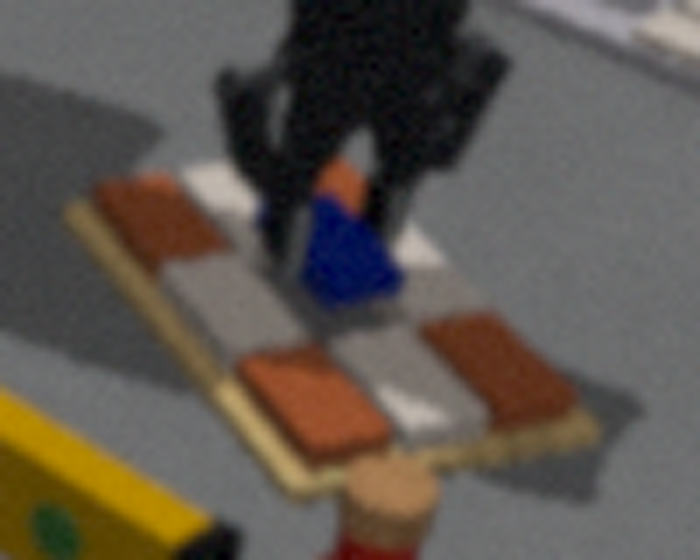

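```bash
python3 - <<'E'
from joint import *
w=json.load(open("pics/wrist9.json"))
for cam in ((0,0,0),(.0003,.0009,-.0038),(.0003,.0006,-.0026)):
    c=mod(w,np.r_[0,0,0,cam,0]); y=-2*np.arctan2(w["q"][1],w["q"][2]); ex=np.array([np.cos(y),np.sin(y)]);ey=np.array([-ex[1],ex[0]])
    px=lambda u,v:np.array([u,v])/3-.33+[150,100]
    e=onz(c,[px(205,217),px(448,217)],.025)[:,:2]; b=onz(c,[px(197,272),px(455,272)],.035)[:,:2]; t=onz(c,[px(190,300),px(463,300)],.05)[:,:2]
    print("end clearance bottom",((b-e)@ex*1e3).round(1),"top",((t-e)@ex*1e3).round(1),"(want 6); edge width",np.linalg.norm(e[0]-e[1]),"lat c",((e.mean(0)-b.mean(0))@ey*1e3).round(2),"tile w",np.linalg.norm(b[0]-b[1])*1e3,np.linalg.norm(t[0]-t[1])*1e3)
sc=json.load(open("pics/scene9.json"));t=w["tcp"]
print("scene pred px",(7*(proj(sc,boxpts(t[0],t[1],y,.035,.05))-[300,110])+3).round(0)[[2,3,6,7]].tolist())
E
```

```text
end clearance bottom [5.9 5.9] top [4.9 4.9] (want 6); edge width 0.03911329207853152 lat c 0.09 tile w 39.5393184771522 37.7903997504203
end clearance bottom [6.2 6.2] top [5.2 5.3] (want 6); edge width 0.040115255324587824 lat c 0.09 tile w 40.62369367533836 38.94954572639445
end clearance bottom [6.1 6.1] top [5.1 5.1] (want 6); edge width 0.03979749185529495 lat c 0.09 tile w 40.27979401000928 38.58193319350742
scene pred px [[320.0, 308.0], [398.0, 294.0], [325.0, 280.0], [405.0, 266.0]]
```

The fit checks out: end clearance about 6 mm (6 wanted), sideways error about 0.1 mm, and the height agrees in the scene view. Handing in.

```bash
python3 -c "
from workcell import env,get_state
print(env.hand_in()); s=get_state(); print(s['clock'],s['finger_gap'],s['tcp_pos'])"
```

```text
the job is handed in; nothing more can be done
None
the job is handed in; nothing more can be done
```

I picked the blue tile out of the tray, carried it over the middle of the spirit level, and handed the job in with the tile held about 10 mm above the gap. The tile's bottom cleared the level by about 0.11 m, and the clock read 12.2 s of the 38 s at the last check.

**Last checks:**
- **Fit over the gap:** the wrist view gave about 6 mm end clearance (6 mm wanted), about 0.1 mm sideways error, and the last fit put the turn error below 0.1°.
- **Height:** by the arm's reading the tile's bottom is about 35 mm above the table, and the tile's lower corners in the scene view match that.
- **Grip and contact:** the grip held steady at 38.3 mm. Wrist force read about 1 N after the lift and peaked at 5.5 N in the readings, while gripping the tile in the tray.
- **Bystanders:** the other tiles and the flask look unmoved in the last scene picture.

**What disagreed or failed:**
- The wrist camera's calibration appears about 3–5 mm off in depth, which I solved for in the fit.
- The side and scene cameras put the panel 1–6 mm away from the wrist estimate; I used the wrist view.
- The finger opening reads about 1.6 mm under the tile's 40 mm width. I saw no slip.
- My first move was refused for missing keys and nothing moved. One wrist picture was also misread at first, and I corrected it before descending.

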